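# Empty the drop-bottom hopper of stoppers into a catch tray

## Robot

A 6-joint arm with a two-finger parallel gripper is mounted at the origin on a cart in front of the work surface, level with it; the furniture and walls round the work are solid. World frame = base frame: x ahead of the robot, y to its left, z up, the work surface at z = 0. Lengths are in m, angles in rad, forces in N, time in s.
With the tool pointing down it reaches from about 0.425 to 0.95 m from the base axis. Payload 3.5 kg.
Tool frame: the origin (TCP) lies at the very end of the fingers, on their centre line; the grasp point (between the pads) lies 19 mm behind it; z points along the fingers, y is the direction in which the jaws open and shut (so a half turn about z gives the same grasp; the last joint's range is limited). The gripper opens to 85 mm and grips with 20 to 120 N. Pads are 22 mm wide; open, the fingers measure 114 mm over their backs; the gripper's body (76 mm by 85 mm) begins 54 mm behind the grasp point. The pads swing forward as they close: fully open they stand 13 mm farther back than shut.
Start: joints at [-1.405, 0.286, 1.577, -0, 1.279, -0.15], TCP at [0.21, -0.642, 0.231] pointing down, gripper open.
Joint ranges: [-2.77, 2.77], [-0.9, 2.22], [0.21, 2.48], [-1.53, 4.67], [0.24, 2.81], [-2.84, 2.84]. Speed limits (rad/s): [2.79, 2.79, 3.14, 3.14, 3.14, 3.14].

## Interface

Orientations are given as a unit quaternion [x, y, z, w].
In Python, from plant import get_state, vision, ctrl, cut_out gives the robot as it stands.
- The arm moves only by the tool jog_arm, never from a script. Its argument "commands" is text: rows parted by semicolons, each of 6 numbers parted by spaces: the shift along the world's x, y, z in m, then the turn, a rotation vector about the world's x, y, z in rad. A call has 1 to 20 rows; each row is the pose to reach, as a shift and turn from the pose commanded when the call began; what a row does not reach only later rows make up. A row lasts 1/8 s, in which the tool goes at most 62.5 mm and 10.7 degrees, less where a joint would pass 70% of its speed; a pose out of reach is approached as far as the arm can. A call with a gripper value outside its range is refused whole. "gripper" is the opening in per cent of the stroke, from 0 (shut) to 100 (fully open), set as the call begins (left out, the last holds). The fingers move at their own pace and stop on an object; "grip_force" is the grip in N (left out, the last holds). Time passes only in rows, so rows that repeat a pose let the fingers close. It gives the time, the measured TCP pose, the force and the opening at its end, in the units of the state.
- get_state(): the state, without advancing time (a new reading comes with each control period).
- vision.read_camera(name): name is "scene" or "top" or "wrist"; returns a dict with "frame" (420x560x3 uint8, red, green, blue), "z_map" (420x560 float32, m along the optical axis (not along the pixel's ray), 0 where there is no reading), "fx", "fy", "cx", "cy" (pixels), "R" (3x3) and "t" (3): a world point X has camera coordinates R X + t. Camera axes: x right, y down, z forward; pixel columns grow to the right and rows downward; lengths in m; the calibration is good to about 2 mm. A picture is of the moment at which its call begins.
- ctrl.sign_off(): hands the job in, once; it reports no verdict.
Trained networks look in the newest picture that a camera, given by its name, has taken for a name from the list of things; names that differ only in an ending like _2 or _b are one class to them, and where a whole thing is asked for, a point or a joint stands for the part that bears it (a point fixed in the world has none). Each returns a list of dicts, best first, with "conf" (0 to 1); they miss things now and then, are a little off and sometimes report something else, mostly with a low value. They report only what shows in the picture. A call takes as long as a camera call. They do not tell look-alikes from the thing itself.
- cut_out(camera, query): "pixels" (420x560 bool, what is visible of it) and "box" ([centre column, centre row, width, height] in pixels, round what is visible of it).
The state is a dict: "time": time; "qpos": joint angles; "dq": joint speeds; "joint_efforts": joint torques, N m; "eef_pos": TCP position; "tcp_rot": TCP orientation; "contact_force": force on the tool from outside, world axes, zero at the start; "wrist_torque": the same for the moment, N m; "opening": opening from 0.0 (shut) to 1.0 (fully open).
Only numpy, scipy, OpenCV 4.12 (cv2) and the standard library are available. Lean on these libraries where they do the work, as an engineer would, in place of code of your own. Each camera call takes 0.05 s, during which the arm holds its last target.

## Task

The washed rubber stoppers in the drop-bottom hopper are wanted. Put the steel catch tray centrally under the hopper, flat on the bench, and then pull the red bolt out so that the hopper's floor swings open and all four stoppers drop into the tray; leave the tray there, and leave the small white bottle and the conical flask standing where they are.

Things in the scene. Friction and masses are not known exactly. Their poses are not given: they have to be found in the camera images.
- hopper: Drop-bottom hopper, fixed to the bench: clear-sided aluminium box, 113 mm square, 105 inside, its underside 166 mm above the bench, rim at 280 mm, held up by a blue back plate. Origin on the bench below the box's middle; x points from the front (bolt side, towards the robot) to the back plate, whose face is at x = +90 mm; z up. The space below is open at the front and both sides.
- lip_edge (a point): Middle of the front edge of the sloping loading lip (113 mm wide) that juts from the hopper's front over the bolt: 86 mm in front of the hopper's middle, 282 mm above the bench; axes as the hopper's. A hand straight above the bolt's tab would hit it: tilt the tool 20 to 45 degrees, hand towards the robot.
- bolt_tab (a point): Middle of the bolt's red pull tab, 162 mm above the bench and, when shut, 101 mm in front of the hopper's middle. An upright plate 10 mm thick (hopper y), 36 long (x), 28 high, ending in an upright round bead 14 mm thick, centred 17 mm in front of this point. Axes as the hopper's. The dark bolt guide begins 32 mm behind this point.
- bolt (a joint): Bolt in m: 0 = shut, its tongue under the floor's front edge. Starts at 0 to 0.004 and grows as it is pulled straight forward out of the hopper (hopper -x), to the stop at 0.028; the floor is free from about 0.02. About 3 N of friction, no spring: it stays where it is left.
- trapdoor (a joint): Hinged floor of the hopper in rad: 0 = shut, level; 1.35 = hanging open at its stop. The hinge runs along hopper y at the foot of the rear wall. It falls open by itself with its load once the bolt is out of the way; open, its lower edge hangs about 65 mm above the bench, clear above the tray.
- tray: Loose square steel catch tray, 150 x 150 mm, 45 high, walls and floor 3 mm, about 0.4 kg, on the bench to the left of the hopper. Origin at the centre of its underside, z up; the black handle sticks out on its -x side, towards the robot. It can be slid along the bench.
- tray_handle (a point): Grip point of the tray's handle, an upright black fin 12 mm thick (tray y), 75 long (x), from 11 to 41 mm above the bench. The point is 125 mm from the tray's centre along -x, 26 mm up, 25 mm from the fin's free end; axes as the tray's. With the tray under the hopper the bolt's tab (underside 148 mm up) is above the handle's root: tilt the hand back to the robot.
- red_stopper_a_mid (a point): Centre of one of the two red rubber stoppers (28 mm across, 28 mm high, tapered, about 18 g) lying loose on the floor of the hopper.
- red_stopper_b_mid (a point): Centre of one of the two red rubber stoppers (28 mm across, 28 mm high, tapered, about 18 g) lying loose on the floor of the hopper.
- black_stopper_a_mid (a point): Centre of one of the two black rubber stoppers (35 mm across at the top, tapered, 30 mm high, about 18 g) lying loose on the floor of the hopper.
- black_stopper_b_mid (a point): Centre of one of the two black rubber stoppers (35 mm across at the top, tapered, 30 mm high, about 18 g) lying loose on the floor of the hopper.
- conical: Bystander: small empty conical flask, 64 mm across, 114 mm high, loose, right of the hopper; origin at the centre of its underside.
- white_bottle: Bystander: small white plastic bottle, 52 mm across, 100 mm high, loose, right of the hopper; origin at the centre of its underside.
Things that resemble listed ones, but are neither listed nor needed, are in the scene too. Leave any green or purple look-alike of the part that bears black_stopper_b_mid alone.

How it is judged:
On the way, in this order (a step that is already met when the one before it is completed fails the run):
1. the tray stands under the hopper, its centre within 40 mm of the hopper's middle both ways, with the hopper's floor still shut (x of tray in the frame of hopper between -0.04 and 0.04 m and y of tray in the frame of hopper between -0.04 and 0.04 m and height (world z) of tray below 0.008 m and value of joint trapdoor below 0.1 rad), for 0.2 s.
2. the bolt is drawn and the hinged floor has swung open (value of joint bolt above 0.012 m and value of joint trapdoor above 1 rad), for 0.2 s.
At the end, for the whole second after the job is handed in: All four stoppers are inside the tray; the tray stands flat and still on the bench, its centre within 40 mm of the hopper's middle both ways; the bolt is out (over 12 mm) and the hopper's floor hangs open (over 1.0 rad) (all of step 2 and x of tray in the frame of hopper between -0.04 and 0.04 m and y of tray in the frame of hopper between -0.04 and 0.04 m and height (world z) of tray below 0.008 m and angle between tray's own z axis and vertical below 0.08 rad and linear speed of tray below 0.02 m/s and x of red_stopper_a_mid in the frame of tray between -0.073 and 0.073 m and y of red_stopper_a_mid in the frame of tray between -0.073 and 0.073 m and z of each of red_stopper_a_mid, red_stopper_b_mid, black_stopper_a_mid, black_stopper_b_mid in the frame of tray below 0.06 m and x of red_stopper_b_mid in the frame of tray between -0.073 and 0.073 m and y of red_stopper_b_mid in the frame of tray between -0.073 and 0.073 m and x of black_stopper_a_mid in the frame of tray between -0.073 and 0.073 m and y of black_stopper_a_mid in the frame of tray between -0.073 and 0.073 m and x of black_stopper_b_mid in the frame of tray between -0.073 and 0.073 m and y of black_stopper_b_mid in the frame of tray between -0.073 and 0.073 m); the robot touches nothing.
It fails at once if the hopper's floor opens while the tray is not under it (more than 60 mm off) (value of joint trapdoor above 0.25 rad and horizontal distance between tray and hopper above 0.06 m).
It fails at once if the white bottle or the conical flask is pushed more than 30 mm or tipped (distance of any of conical, white_bottle from where it was at the start of the episode above 0.03 m or angle between any of conical, white_bottle's own z axis and vertical above 0.5 rad).
It also fails if it takes over 51 s, if anything falls off the work surface, if the arm or the gripper's body presses on something with over 40 N, if the wrist force passes 120 N, or if a joint passes its speed limit or range.

## Working session

There is one attempt and no reset: what is moved stays moved. The work goes in short steps, Python scripts to look and compute and a tool call to move; the robot and the scene stay as the last step left them, time stands still between calls to the robot, and variables do not carry over. Pictures are saved under pics/ and viewed, and the job is handed in when it is done.

Besides the shell and the picture viewer there is one more tool, called after "Call:" as name(argument=value, ...) on one line, values as JSON. jog_arm: Moves the arm, as the interface text tells. Its arguments: {"type":"object","properties":{"commands":{"type":"string"},"gripper":{"type":"number"},"grip_force":{"type":"number"}},"required":["commands"]}

```bash
ls; mkdir -p pics; python3 - <<'E'
from plant import get_state, vision, ctrl, cut_out
import cv2,numpy as np
s=get_state();print(s)
for n in ["scene","top"]:
    c=vision.read_camera(n)
    np.savez(f"{n}0.npz",**c)
    cv2.imwrite(f"pics/{n}0.png",c["frame"][:,:,::-1])
    print(n,c["fx"],c["cx"],c["cy"],c["R"],c["t"])
    for q in ["hopper","tray","tray_handle","bolt_tab","conical","white_bottle"]:
        for d in cut_out(n,q)[:2]:
            m=d["pixels"];v,u=np.nonzero(m);z=c["z_map"][v,u];k=z>0
            P=np.stack([(u-c["cx"])/c["fx"]*z,(v-c["cy"])/c["fy"]*z,z],1)[k]
            W=(P-c["t"])@c["R"]
            print(q,round(d["conf"],2),np.round(d["box"]),np.round(np.percentile(W,[2,50,98],axis=0),3).tolist() if k.any() else None)
E
```

```text
pics
{'time': 0.0, 'qpos': array([-1.40500580e+00,  2.87193416e-01,  1.57815781e+00,  7.96178376e-06,
        1.27859467e+00, -1.49987668e-01]), 'dq': array([ 6.89269900e-05,  2.07297492e-04,  1.15238407e-03,  1.31889545e-05,
        1.26168134e-03, -1.83102278e-03]), 'joint_efforts': array([-5.89146184e-04, -4.05981338e+01, -2.92623210e+01, -1.84739451e-04,
        5.80698557e-03,  2.37296049e-06]), 'eef_pos': array([ 0.20955531, -0.64096652,  0.22993906]), 'tcp_rot': array([ 9.87560886e-01,  1.57232665e-01, -5.48620764e-06, -1.17661409e-03]), 'contact_force': array([-0.29344767, -1.16939105, -0.87609523]), 'wrist_torque': array([-0.04820622,  0.00720167, -0.05384272]), 'opening': 0.9979051802204509}
scene 504.46667678786724 282.3865508291879 213.43956520585178 [[-0.82873402 -0.55961685  0.00537678]
 [-0.29094994  0.42261956 -0.85833609]
 [ 0.478067   -0.71289669 -0.5130597 ]] [0.53869985 0.32102639 1.05665749]
hopper 0.86 [267. 212.  96. 110.] [[0.576, -0.034, 0.009], [0.699, 0.072, 0.218], [0.773, 0.105, 0.28]]
tray 0.72 [241. 324. 113.  76.] [[0.482, 0.193, -0.001], [0.606, 0.268
[... 824 characters left out ...]
 0.005, 0.163], [0.574, 0.014, 0.175], [0.6, 0.021, 0.179]]
tray 0.76 [189. 232.  74.  94.] [[0.501, 0.201, -0.002], [0.606, 0.285, 0.004], [0.691, 0.367, 0.049]]
tray_handle 0.67 [190. 232.  76.  96.] [[0.496, 0.2, -0.002], [0.605, 0.285, 0.004], [0.692, 0.37, 0.049]]
bolt_tab 0.68 [296. 229.  10.  24.] [[0.55, 0.007, 0.161], [0.575, 0.014, 0.174], [0.602, 0.021, 0.179]]
bolt_tab 0.37 [303. 193.  12.  11.] [[0.643, -0.011, 0.168], [0.656, 0.002, 0.197], [0.675, 0.015, 0.201]]
conical 0.59 [389. 197.  30.  29.] [[0.66, -0.26, 0.005], [0.679, -0.227, 0.049], [0.712, -0.208, 0.114]]
white_bottle 0.71 [400. 255.  29.  22.] [[0.511, -0.272, 0.007], [0.531, -0.245, 0.068], [0.555, -0.229, 0.102]]
```

```bash
python3 - <<'E'
import cv2
a=cv2.imread("pics/scene0.png");b=cv2.imread("pics/top0.png")
cv2.imwrite("pics/sc.png",cv2.resize(a[130:400,150:420],(800,800))[:600] if 0 else cv2.resize(a[150:375,140:440],(800,600)))
cv2.imwrite("pics/tc.png",cv2.resize(b[110:320,140:420],(800,600)))
E
```

```text
(no output)
```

View pics/sc.png

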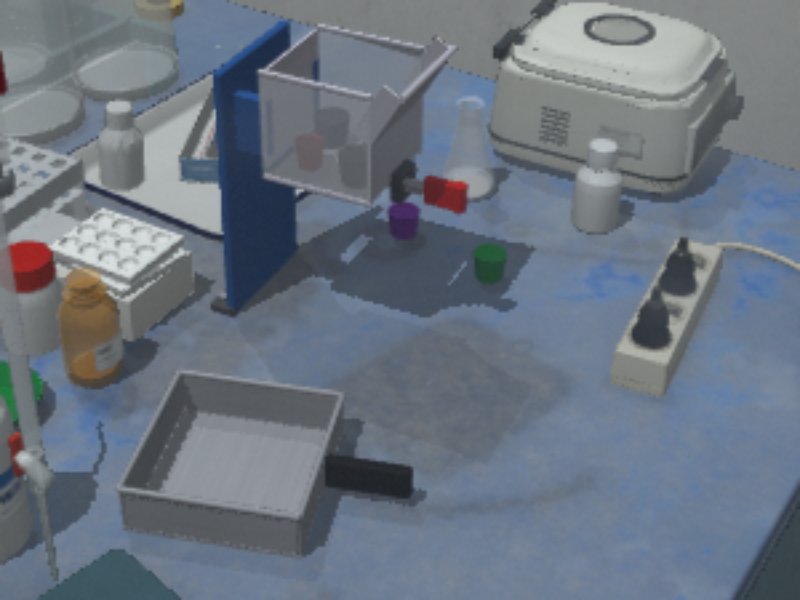

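View pics/tc.png

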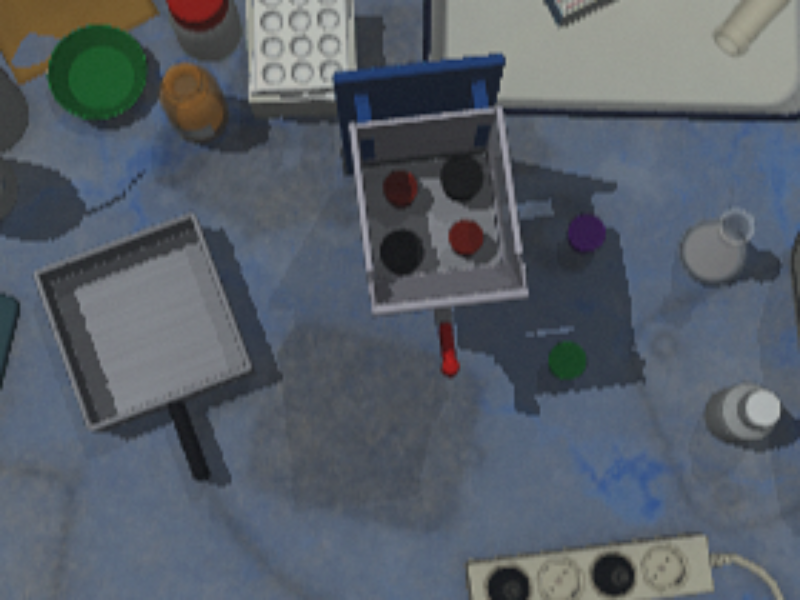

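The stoppers are in the hopper, and the tray is at left with its handle towards the robot. A purple and a green look-alike stand to the right of and under the hopper. The next step is to compute the poses from the top-view corners.

```bash
cat > h.py <<'E'
import numpy as np,cv2
def ray(c,u,v,z):
    R,t=c["R"],c["t"]; d=R.T@np.array([(u-c["cx"])/c["fx"],(v-c["cy"])/c["fy"],1]); o=-R.T@t
    return (o+d*(z-o[2])/d[2])
def cloud(c):
    v,u=np.mgrid[:420,:560];z=c["z_map"]
    P=np.stack([(u-c["cx"])/c["fx"]*z,(v-c["cy"])/c["fy"]*z,z],-1)
    return (P-c["t"])@c["R"]
E
python3 - <<'E'
from h import *
c=dict(np.load("top0.npz")); s=dict(np.load("scene0.npz"))
f=lambda u,v,z:ray(c,140+u*.35,110+v*.35,z).round(4)
print("tray");T=[f(u,v,.045) for u,v in [(38,273),(192,217),(248,370),(92,428)]];print(T,np.mean(T,0))
print("handle end",f(200,477,.041))
print("lip",f(374,308,.282),f(526,295,.282))
print("rim back",f(350,124,.28),f(500,107,.28))
print("plate top",f(336,75,.28),f(503,58,.28))
print("purple",f(587,232,.03),"green",f(568,358,.03))
print("bead",f(450,365,.176),"tab root",f(446,325,.176))
for n,c in(("top",c),("scene",s)):
    W=cloud(c);I=c["frame"].astype(int);ok=c["z_map"]>0
    # tray rim
    m=ok&(W[...,2]>.038)&(W[...,2]<.052)&(W[...,0]>.5)&(W[...,0]<.72)&(W[...,1]>.17)&(W[...,1]<.4)&(I.min(-1)>70)
    r=cv2.minAreaRect(W[m][:,:2].astype(np.float32)*1000);print(n,"tray rect",r,m.sum())
    m=ok&(W[...,2]>.02)&(W[...,2]<.055)&(I.max(-1)<60)&(W[...,0]>.42)&(W[...,0]<.6)&(W[...,1]>.15)&(W[...,1]<.4)
    print("handle",m.sum(),cv2.minAreaRect(W[m][:,:2].astype(np.float32)*1000))
    red=ok&(I[...,0]>110)&(I[...,1]<60)&(W[...,2]>.13)&(W[...,2]<.19)&(W[...,0]<.63)&(W[...,0]>.5)&(abs(W[...,1])<.1)
    p=W[red];print("tab",p.min(0),p.max(0),p.mean(0),cv2.minAreaRect(p[:,:2].astype(np.float32)*1000))
    blue=ok&(I[...,2]>1.6*I[...,0])&(W[...,2]>.05)&(W[...,0]>.7)&(W[...,0]<.85)&(W[...,1]>-.08)&(W[...,1]<.15)
    print("plate",blue.sum(),cv2.minAreaRect(W[blue][:,:2].astype(np.float32)*1000))
    m=ok&(W[...,2]>.272)&(W[...,2]<.285)&(W[...,0]>.5)&(W[...,0]<.76)&(abs(W[...,1]-.03)<.12)&~blue
    print("rim",cv2.minAreaRect(W[m][:,:2].astype(np.float32)*1000),m.sum())
E
```

```text
tray
[array([0.647 , 0.3754, 0.045 ]), array([0.7012, 0.2404, 0.045 ]), array([0.5637, 0.1847, 0.045 ]), array([0.5097, 0.3194, 0.045 ])] [0.6054   0.279975 0.045   ]
handle end [0.4689 0.2235 0.041 ]
lip [0.584  0.0691 0.282 ] [ 0.5958 -0.0398  0.282 ]
rim back [0.7205 0.09   0.28  ] [ 0.736  -0.0199  0.28  ]
plate top [0.7576 0.1014 0.28  ] [ 0.7737 -0.0217  0.28  ]
purple [ 0.6987 -0.1184  0.03  ] green [ 0.5821 -0.1011  0.03  ]
bead [0.5565 0.0103 0.176 ] tab root [0.5884 0.014  0.176 ]
top tray rect ((606.1173095703125, 281.7015075683594), (154.31924438476562, 155.3353271484375), 22.401954650878906) 446
handle 269 ((531.8093872070312, 278.82647705078125), (177.54273986816406, 105.80294799804688), 79.53297424316406)
tab [0.55126264 0.00678344 0.17131759] [0.56979431 0.01602331 0.17951067] [0.55938999 0.0114158  0.17558478] ((560.5281372070312, 11.521978378295898), (18.53026580810547, 9.13217544555664), 1.5159740447998047)
plate 1035 ((760.1487426757812, 59.37977600097656), (155.98878479003906, 95.9018325805664), 68.93077087402344)
rim ((658.0224609375, 25.170867919921875), (146.21742248535156, 115.30308532714844), 8.050381660461426) 603
scene tray rect ((606.1583251953125, 281.52313232421875), (155.80960083007812, 159.05117797851562), 22.88600730895996) 718
handle 303 ((501.79144287109375, 239.76564025878906), (71.87973022460938, 15.937575340270996), 19.133132934570312)
tab [0.55224601 0.00632931 0.1481502 ] [0.57901264 0.02119981 0.17651257] [0.5625733  0.01521499 0.16372378] ((565.4815063476562, 13.967848777770996), (27.26340675354004, 14.006336212158203), 5.943574905395508)
plate 1585 ((752.9014892578125, 40.47944641113281), (46.515472412109375, 134.57345581054688), 3.6774561405181885)
rim ((657.9659423828125, 26.35852813720703), (148.223388671875, 118.69834899902344), 8.0531587600708) 434
```

Agreed poses, with handle end and bead as cross-checks:

- Tray: about (0.606, 0.281), yaw 22.4°.
- Hopper: about (0.673, 0.0275), yaw 8°.
- Handle grip point: about (0.490, 0.233).

I'll approach in an arc above the bench.

Call:
jog_arm(commands="0.13 0.12 0.05 0 0 0; 0.13 0.12 0.05 0 0 0; 0.13 0.12 0.05 0 0 0; 0.26 0.24 0.05 0 0 0; 0.26 0.24 0.05 0 0 0; 0.26 0.24 0.05 0 0 0; 0.26 0.64 0.05 0 0 0; 0.26 0.64 0.05 0 0 0; 0.26 0.64 0.05 0 0 0; 0.26 0.64 0.05 0 0 0; 0.26 0.64 0.05 0 0 0; 0.26 0.64 0.05 0 0 0; 0.26 0.64 0.05 0 0 0; 0.26 0.84 0.02 0 0 0; 0.26 0.84 0.02 0 0 0; 0.26 0.84 0.02 0 0 0; 0.26 0.84 0.02 0 0 0; 0.26 0.84 0.02 0 0 0", gripper=60)

```text
time: 2.95
eef_pos: [0.4695, 0.1988, 0.2512]
tcp_rot: [0.987, 0.158, -0.0, 0.0]
contact_force: [0.3, -0.1, -0.2]
opening: 0.597
```

```bash
cat > plan.py <<'E'
import numpy as np
from scipy.spatial.transform import Rotation as Ro
def target(yawdeg,tilt):  # tool z fwd-down along yaw; jaws along yaw+90
    p=np.radians(yawdeg);t=np.radians(tilt)
    z=np.array([np.sin(t)*np.cos(p),np.sin(t)*np.sin(p),-np.cos(t)])
    y=np.array([np.sin(p),-np.cos(p),0]); x=np.cross(y,z)
    return Ro.from_matrix(np.stack([x,y,z],1))
def plan(s,grasp,yawdeg,tilt):
    R=target(yawdeg,tilt);z=R.as_matrix()[:,2]
    tcp=np.array(grasp)+.019*z
    r=(R*Ro.from_quat(s["tcp_rot"]).inv()).as_rotvec()
    print("tcp target",tcp.round(4),"shift",(tcp-s["eef_pos"]).round(4),"turn",r.round(4))
E
python3 - <<'E'
from plan import *
from plant import get_state
s=get_state();print(s["time"],s["qpos"].round(3),s["eef_pos"],s["tcp_rot"].round(4),s["opening"])
plan(s,(.490,.233,.15),22.4,35)
plan(s,(.490,.233,.032),22.4,35)
E
```

```text
2.95 [ 2.020e-01 -9.900e-02  1.955e+00 -1.000e-03  1.286e+00  1.455e+00] [0.46949354 0.19879507 0.25120619] [ 9.874e-01  1.582e-01 -2.000e-04  3.000e-04] 0.5969057566528043
tcp target [0.5001 0.2372 0.1344] shift [ 0.0306  0.0384 -0.1168] turn [ 0.2127 -0.5733  0.0711]
tcp target [0.5001 0.2372 0.0164] shift [ 0.0306  0.0384 -0.2348] turn [ 0.2127 -0.5733  0.0711]
```

Call:
jog_arm(commands="0.03 0.038 -0.02 0.053 -0.143 0.018; 0.03 0.038 -0.05 0.106 -0.286 0.035; 0.03 0.038 -0.08 0.16 -0.43 0.053; 0.03 0.038 -0.117 0.213 -0.573 0.071; 0.03 0.038 -0.117 0.213 -0.573 0.071; 0.03 0.038 -0.117 0.213 -0.573 0.071")

```text
time: 3.7
eef_pos: [0.5026, 0.2359, 0.1378]
tcp_rot: [0.935, 0.184, 0.297, -0.059]
contact_force: [0.8, -0.3, 0.3]
opening: 0.598
```

```bash
python3 - <<'E'
from plan import *
from plant import get_state,vision
import cv2
c=vision.read_camera("wrist");cv2.imwrite("pics/w1.png",c["frame"][:,:,::-1])
s=get_state();print(s["time"],s["qpos"].round(3),s["eef_pos"],s["tcp_rot"].round(4),s["opening"])
plan(s,(.490,.233,.032),22.4,35)
E
```

```text
3.75 [ 0.209 -0.145  2.307  0.281  0.384  1.163] [0.5037226  0.23640925 0.13926595] [ 0.9348  0.1837  0.2981 -0.0589] 0.6005381591074689
tcp target [0.5001 0.2372 0.0164] shift [-0.0036  0.0007 -0.1228] turn [-0.0031  0.006   0.0026]
```

View pics/w1.png

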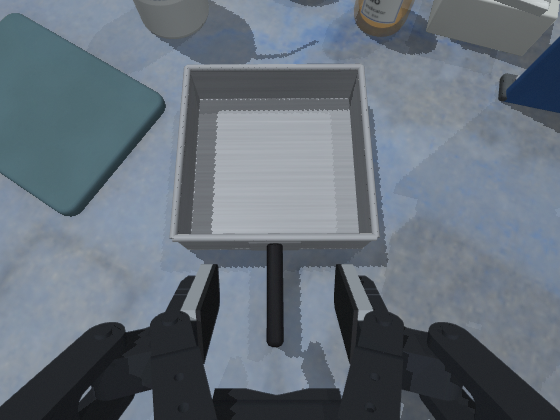

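The handle (col 275, rows 245–345) is centred between the fingers, so I'll lower now.

Call:
jog_arm(commands="-0.003 0 -0.05 0 0 0; -0.003 0 -0.08 0 0 0; -0.003 0 -0.1 0 0 0; -0.003 0 -0.118 0 0 0; -0.003 0 -0.118 0 0 0; -0.003 0 -0.118 0 0 0")

```text
time: 4.5
eef_pos: [0.5021, 0.2242, 0.0406]
tcp_rot: [0.938, 0.19, 0.281, -0.073]
contact_force: [-0.3, 0.1, -0.5]
opening: 0.598
```

```bash
python3 - <<'E'
from plan import *
from plant import get_state,vision
import cv2
c=vision.read_camera("wrist");cv2.imwrite("pics/w2.png",c["frame"][:,:,::-1])
s=get_state();print(s["time"],s["qpos"].round(3),s["eef_pos"],s["contact_force"],s["opening"])
plan(s,(.490,.233,.032),22.4,35)
E
```

```text
4.55 [0.161 0.058 2.339 0.752 0.238 0.64 ] [0.50149965 0.22420478 0.04024217] [-0.08317195  0.0275738   0.1852819 ] 0.6038050412106187
tcp target [0.5001 0.2372 0.0164] shift [-0.0014  0.0129 -0.0238] turn [-0.0189 -0.0324 -0.0194]
```

View pics/w2.png

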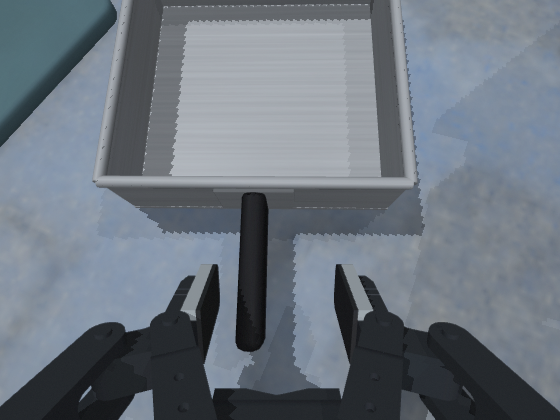

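Joint 5 is at its limit here, so I'll reduce the tilt to about 24° and grip a little nearer the fin's end.

```bash
python3 - <<'E'
from plan import *
from plant import get_state
s=get_state()
p=np.radians(22.4); g=np.array([.606,.281])-.132*np.array([np.cos(p),np.sin(p)])
print(g)
plan(s,(*g,.056),22.4,24)
plan(s,(*g,.030),22.4,24)
E
```

```text
[0.48395992 0.23069871]
tcp target [0.4911 0.2336 0.0386] shift [-0.0104  0.0094 -0.0016] turn [-0.0937  0.1444 -0.0164]
tcp target [0.4911 0.2336 0.0126] shift [-0.0104  0.0094 -0.0276] turn [-0.0937  0.1444 -0.0164]
```

Call:
jog_arm(commands="-0.01 0.009 0.02 -0.047 0.072 -0.008; -0.01 0.009 0.02 -0.094 0.144 -0.016; -0.01 0.009 0.02 -0.094 0.144 -0.016; -0.01 0.009 0.02 -0.094 0.144 -0.016")

```text
time: 5.05
eef_pos: [0.4908, 0.2335, 0.06]
tcp_rot: [0.959, 0.19, 0.204, -0.04]
contact_force: [0.2, 0.8, -0.1]
opening: 0.599
```

```bash
python3 - <<'E'
from plan import *
from plant import get_state
s=get_state();print(s["time"],s["qpos"].round(3),s["eef_pos"])
plan(s,(.484,.2307,.030),22.4,24)
E
```

```text
5.05 [0.226 0.036 2.26  0.159 0.436 1.275] [0.4908125  0.23348737 0.05999049]
tcp target [0.4911 0.2336 0.0126] shift [ 0.0003  0.0002 -0.0473] turn [ 0.0003  0.0005 -0.001 ]
```

Call:
jog_arm(commands="0 0 -0.02 0 0 0; 0 0 -0.035 0 0 0; 0 0 -0.046 0 0 0; 0 0 -0.046 0 0 0")

```text
time: 5.55
eef_pos: [0.4885, 0.2323, 0.0107]
tcp_rot: [0.96, 0.19, 0.201, -0.04]
contact_force: [-0.2, -0.4, 0.1]
opening: 0.597
```

Call:
jog_arm(commands="0 0 0 0 0 0; 0 0 0 0 0 0; 0 0 0 0 0 0; 0 0 0 0 0 0; 0 0 0 0 0 0; 0 0 0 0 0 0; 0 0 0 0 0 0", gripper=0, grip_force=60)

```text
time: 6.42
eef_pos: [0.4901, 0.2328, 0.0128]
tcp_rot: [0.96, 0.19, 0.203, -0.04]
contact_force: [-3.2, -1.7, 6.1]
opening: 0.131
```

```bash
python3 - <<'E'
from plan import *
from plant import get_state,vision
import cv2
c=vision.read_camera("wrist");cv2.imwrite("pics/w3.png",c["frame"][:,:,::-1])
s=get_state();print(s["time"],s["qpos"].round(3),s["eef_pos"],s["contact_force"],s["opening"])
p=np.radians(8);g=np.array([.673,.0275])-(.132+.006)*np.array([np.cos(p),np.sin(p)])
print(g);plan(s,(*g,.03),8,24)
p=np.radians(15);g=np.array([.673,.0275])-(.132+.006)*np.array([np.cos(p),np.sin(p)])
E
```

```text
6.475 [0.225 0.139 2.268 0.208 0.33  1.222] [0.49005378 0.23275304 0.01279636] [-2.25875487 -1.76602021  6.32594763] 0.13212972383940969
[0.53634301 0.00829411]
tcp target [0.544  0.0094 0.0126] shift [ 5.390e-02 -2.234e-01 -2.000e-04] turn [ 0.0004 -0.0017 -0.2511]
```

View pics/w3.png

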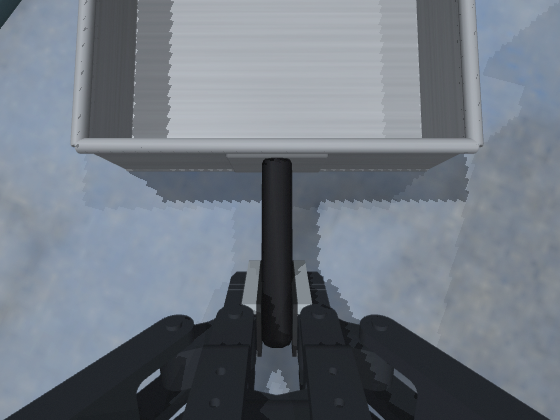

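```bash
python3 - <<'E'
from plan import *
from plant import get_state,vision
c=vision.read_camera("wrist");s=get_state()
o=-c["R"].T@c["t"];R=Ro.from_quat(s["tcp_rot"]).as_matrix()
print("cam pos world",o.round(3),"in tool",(R.T@(o-s["eef_pos"])).round(3),"axis in tool",(R.T@c["R"][2]).round(3))
print(s["qpos"].round(3))
E
```

```text
cam pos world [0.504 0.238 0.176] in tool [ 0.08   0.    -0.144] axis in tool [-0.312  0.     0.95 ]
[0.225 0.139 2.268 0.208 0.33  1.222]
```

The wrist camera sits on the tray side of the hand and would end up level with the bolt's tab. I'll release, turn the tool half a turn so the camera faces the robot, and regrip.

Call:
jog_arm(commands="0 0 0 0 0 0; 0 0 0 0 0 0; 0 0 0 0 0 0; 0 0 0 0 0 0; -0.015 -0.006 0.037 0 0 0; -0.03 -0.012 0.073 0 0 0; -0.03 -0.012 0.073 0 0 0", gripper=60)

```text
time: 7.4
eef_pos: [0.461, 0.221, 0.0883]
tcp_rot: [0.959, 0.19, 0.206, -0.04]
contact_force: [0.6, 0.0, 0.1]
opening: 0.6
```

Call:
jog_arm(commands="0 0 0 -0.066 -0.027 0.16; 0 0 0 -0.131 -0.054 0.319; 0 0 0 -0.197 -0.081 0.478; 0 0 0 -0.262 -0.108 0.638; 0 0 0 -0.328 -0.135 0.797; 0 0 0 -0.394 -0.162 0.957; 0 0 0 -0.459 -0.189 1.116; 0 0 0 -0.525 -0.216 1.276; 0 0 0 -0.59 -0.244 1.435; 0 0 0 -0.656 -0.271 1.594; 0 0 0 -0.722 -0.298 1.754; 0 0 0 -0.787 -0.325 1.913; 0 0 0 -0.853 -0.352 2.073; 0 0 0 -0.919 -0.379 2.232; 0 0 0 -0.984 -0.406 2.392; 0 0 0 -1.05 -0.433 2.551; 0 0 0 -1.115 -0.46 2.71; 0 0 0 -1.181 -0.487 2.87; 0 0 0 -1.181 -0.487 2.87")

```text
time: 9.78
eef_pos: [0.459, 0.2205, 0.0837]
tcp_rot: [-0.189, 0.96, 0.041, 0.204]
contact_force: [-1.0, -0.6, 0.2]
opening: 0.598
```

```bash
sed -i 's/def plan(s,grasp,yawdeg,tilt):/def plan(s,grasp,yawdeg,tilt,flip=True):/; s/    R=target(yawdeg,tilt);z/    R=target(yawdeg,tilt)*Ro.from_euler("z",180*flip,degrees=True);z/' plan.py; python3 - <<'E'
from plan import *
from h import *
from plant import get_state,vision
s=get_state();print(s["time"],s["qpos"].round(3),s["eef_pos"])
plan(s,(.484,.2307,.031),22.4,24)
c=vision.read_camera("top");cv2.imwrite("pics/t4.png",cv2.resize(c["frame"][110:320,140:420,::-1],(800,600)))
E
```

```text
9.775 [ 0.212 -0.096  2.332  0.154  0.496 -1.867] [0.45896626 0.22051007 0.08373212]
tcp target [0.4911 0.2336 0.0136] shift [ 0.0322  0.0131 -0.0701] turn [-0.0017  0.0003  0.0024]
```

View pics/t4.png

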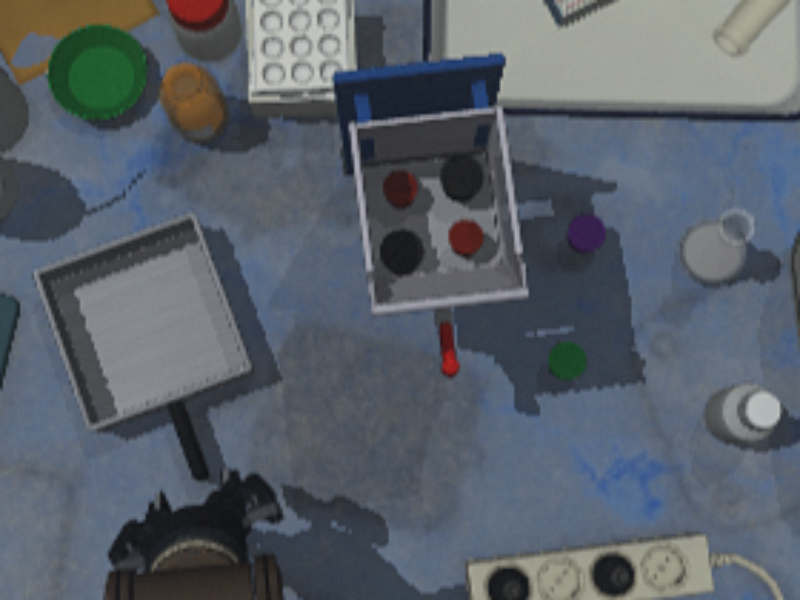

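The tray is unmoved, its corners still at (38,273), (192,217) and (248,370). I'll descend along the tool axis and grip.

Call:
jog_arm(commands="0.016 0.006 -0.035 0 0 0; 0.024 0.01 -0.053 0 0 0; 0.032 0.013 -0.07 0 0 0; 0.032 0.013 -0.07 0 0 0; 0.032 0.013 -0.07 0 0 0")

```text
time: 10.45
eef_pos: [0.4914, 0.2336, 0.0152]
tcp_rot: [-0.189, 0.959, 0.041, 0.205]
contact_force: [0.4, 0.5, -0.4]
opening: 0.604
```

Call:
jog_arm(commands="0 0 0 0 0 0; 0 0 0 0 0 0; 0 0 0 0 0 0; 0 0 0 0 0 0; 0 0 0 0 0 0; 0 0 0 0 0 0; 0 0 0 0 0 0", gripper=0, grip_force=60)

```text
time: 11.32
eef_pos: [0.4918, 0.2337, 0.0159]
tcp_rot: [-0.19, 0.959, 0.041, 0.206]
contact_force: [-3.9, -2.5, 6.2]
opening: 0.124
```

```bash
python3 - <<'E'
from plan import *
from plant import get_state
s=get_state();print(s["time"],s["qpos"].round(3),s["eef_pos"],s["contact_force"])
p=np.radians(8);g=np.array([.673,.0275])-(.132+.006)*np.array([np.cos(p),np.sin(p)])
plan(s,(*g,.031),8,24)
E
```

```text
11.325 [ 0.226  0.134  2.266  0.209  0.33  -1.919] [0.49176134 0.23371098 0.01588126] [-3.92458887 -2.45348721  6.1725424 ]
tcp target [0.544  0.0094 0.0136] shift [ 0.0522 -0.2243 -0.0022] turn [-0.0012  0.0039 -0.2508]
```

Call:
jog_arm(commands="0.004 -0.019 0 0 0 -0.021; 0.009 -0.037 0 0 0 -0.042; 0.013 -0.056 0 0 0 -0.063; 0.017 -0.075 0 0 0 -0.084; 0.022 -0.093 0 0 0 -0.105; 0.026 -0.112 0 0 0 -0.126; 0.03 -0.131 0 0 0 -0.147; 0.035 -0.15 0 0 0 -0.168; 0.039 -0.168 0 0 0 -0.189; 0.043 -0.187 0 0 0 -0.21; 0.048 -0.206 0 0 0 -0.23; 0.052 -0.224 0 0 0 -0.25; 0.052 -0.224 0 0 0 -0.25; 0.052 -0.224 0 0 0 -0.25")

```text
time: 13.08
eef_pos: [0.5446, 0.0085, 0.0158]
tcp_rot: [-0.067, 0.975, 0.014, 0.21]
contact_force: [0.1, -2.7, 3.6]
opening: 0.127
```

```bash
python3 - <<'E'
from plan import *
from h import *
from plant import get_state,vision
s=get_state();print(s["time"],s["qpos"].round(3),s["eef_pos"],s["contact_force"],s["opening"])
p=np.radians(8);g=np.array([.673,.0275])-(.132+.006)*np.array([np.cos(p),np.sin(p)])
plan(s,(*g,.031),8,24)
c=vision.read_camera("scene");cv2.imwrite("pics/s5.png",cv2.resize(c["frame"][150:375,140:440,::-1],(800,600)))
np.savez("s5.npz",**c)
E
```

```text
13.075 [-0.242  0.136  2.265  0.428  0.374 -2.322] [0.5446196  0.00847466 0.01580434] [ 0.07321546 -2.67393441  3.63758448] 0.12742670631720357
tcp target [0.544  0.0094 0.0136] shift [-0.0006  0.0009 -0.0022] turn [0.0007 0.0062 0.0018]
```

View pics/s5.png

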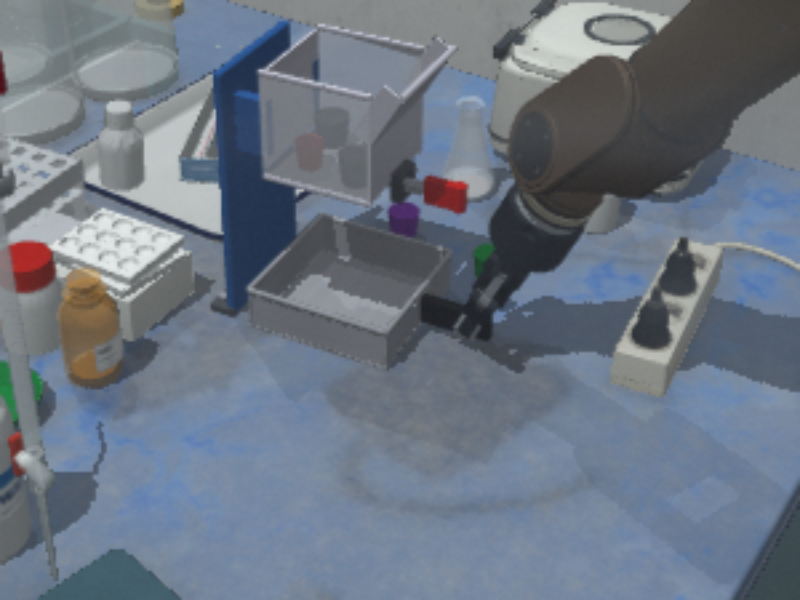

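The tray is under the hopper, with rim corners about (250,290), (325,217), (452,257) and (387,365). I'll release, back off and check.

Call:
jog_arm(commands="0 0 0 0 0 0; 0 0 0 0 0 0; 0 0 0 0 0 0; 0 0 0 0 0 0; -0.016 -0.002 0.036 0 0 0; -0.032 -0.004 0.073 0 0 0; -0.05 -0.007 0.11 0 0 0; -0.05 -0.007 0.11 0 0 0", gripper=45)

```text
time: 14.12
eef_pos: [0.4949, 0.0021, 0.1287]
tcp_rot: [-0.069, 0.975, 0.013, 0.212]
contact_force: [0.2, 0.2, 0.5]
opening: 0.451
```

```bash
python3 - <<'E'
from plan import *
from h import *
from plant import get_state,vision
s=get_state();print(s["time"],s["qpos"].round(3),s["eef_pos"],s["contact_force"],s["opening"])
c=vision.read_camera("scene");cv2.imwrite("pics/s6.png",cv2.resize(c["frame"][150:375,140:440,::-1],(800,600)))
W=cloud(c);I=c["frame"].astype(int);ok=c["z_map"]>0
m=ok&(W[...,2]>.038)&(W[...,2]<.052)&(W[...,0]>.575)&(W[...,0]<.8)&(W[...,1]>-.075)&(W[...,1]<.14)
q,n=cv2.connectedComponents(m.astype(np.uint8))
print(m.sum(),cv2.minAreaRect(W[m][:,:2].astype(np.float32)*1000))
T=[ray(c,140+u*.375,150+v*.375,.045) for u,v in [(250,290),(325,217),(452,257),(387,365)]];print(np.round(T,3),np.mean(T,0))
t=.0
for tilt in (25,30):plan(s,(.5625,.0119,.162),8,tilt)
E
```

```text
14.125 [-0.29  -0.223  2.344  0.288  0.646 -2.2  ] [0.49492445 0.00208075 0.1287117 ] [0.21425511 0.17136241 0.53825887] 0.4509198240319615
684 ((674.6659545898438, 27.639572143554688), (198.58587646484375, 159.7796173095703), 7.330381870269775)
[[ 0.728  0.11   0.045]
 [ 0.744 -0.037  0.045]
 [ 0.596 -0.049  0.045]
 [ 0.555  0.129  0.045]] [0.65573491 0.0384035  0.045     ]
tcp target [0.5705 0.013  0.1448] shift [0.0755 0.0109 0.0161] turn [ 0.0041 -0.007  -0.0007]
tcp target [0.5719 0.0132 0.1455] shift [0.077  0.0111 0.0168] turn [ 0.0162 -0.0935 -0.0006]
```

View pics/s6.png

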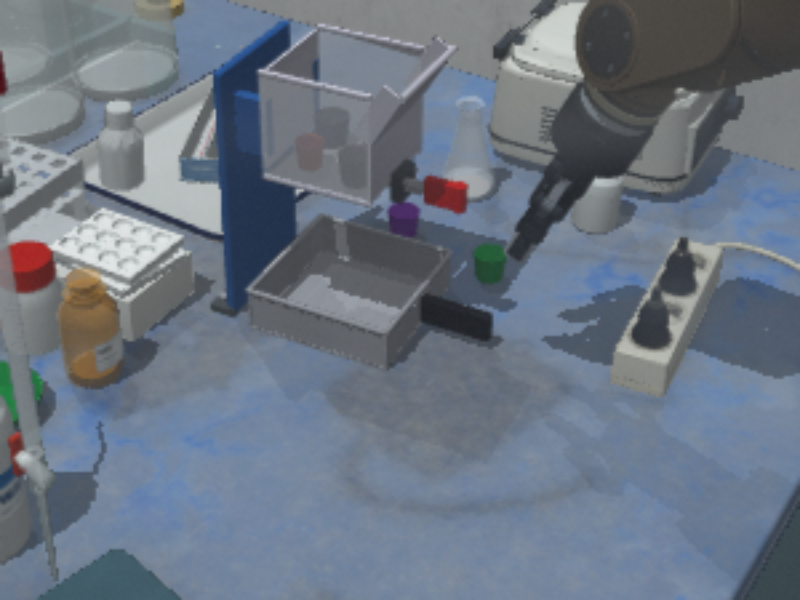

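The tray is free of the hand and sits under the hopper. Hand kinematics puts its centre at about (0.667, 0.026), 6 mm forward of the hopper's middle. The bottles are undisturbed. Next I'll go for the bolt tab, straight in from the front with 30° tilt.

Call:
jog_arm(commands="0 0.006 0.017 0.016 -0.094 0; 0 0.006 0.017 0.016 -0.094 0; 0.03 0.007 0.017 0.016 -0.094 0; 0.055 0.009 0.017 0.016 -0.094 0; 0.07 0.011 0.017 0.016 -0.094 0; 0.081 0.012 0.017 0.016 -0.094 0; 0.081 0.012 0.017 0.016 -0.094 0; 0.081 0.012 0.017 0.016 -0.094 0")

```text
time: 15.18
eef_pos: [0.5739, 0.0147, 0.1413]
tcp_rot: [-0.068, 0.965, 0.02, 0.254]
contact_force: [-0.9, -0.2, 0.2]
opening: 0.448
```

```bash
python3 - <<'E'
from plan import *
from h import *
from plant import get_state,vision
s=get_state();print(s["time"],s["qpos"].round(3),s["eef_pos"],s["contact_force"],s["opening"])
plan(s,(.567,.0126,.162),8,30)
c=vision.read_camera("scene");a=cv2.resize(c["frame"][190:265,260:360,::-1],(800,600))
cv2.imwrite("pics/s7.png",a)
c=vision.read_camera("top");cv2.imwrite("pics/t7.png",cv2.resize(c["frame"][190:265,250:350,::-1],(800,600)))
E
```

```text
15.175 [-0.232 -0.071  2.207  0.357  0.549 -2.205] [0.57388375 0.01473549 0.14129434] [-0.94335932 -0.17280808  0.23474442] 0.44811372202058364
tcp target [0.5764 0.0139 0.1455] shift [ 0.0025 -0.0008  0.0043] turn [-0.0022 -0.0083 -0.0011]
```

View pics/s7.png

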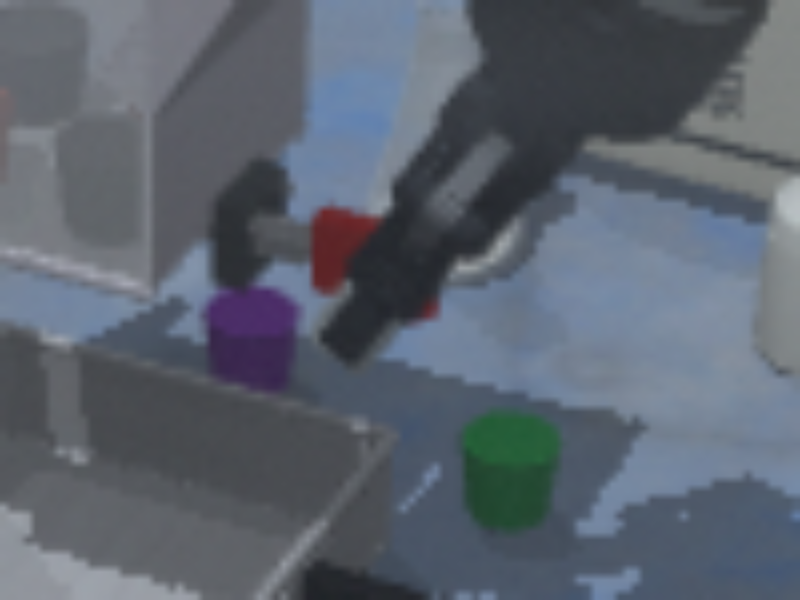

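View pics/t7.png

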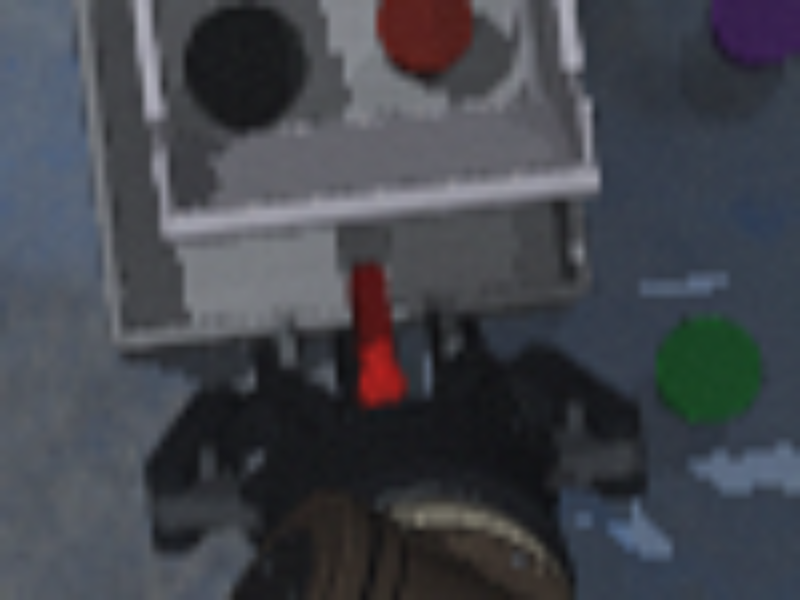

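The red tab lies between the two fingers (top view cols 350–405, fingers at about 340 and 435). Closing now.

Call:
jog_arm(commands="0.002 -0.001 0.004 0 0 0; 0.002 -0.001 0.004 0 0 0; 0.002 -0.001 0.004 0 0 0; 0.002 -0.001 0.004 0 0 0; 0.002 -0.001 0.004 0 0 0; 0.002 -0.001 0.004 0 0 0", gripper=0, grip_force=50)

```text
time: 16.02
eef_pos: [0.577, 0.0131, 0.147]
tcp_rot: [-0.068, 0.964, 0.019, 0.256]
contact_force: [-4.1, -3.7, 4.9]
opening: 0.148
```

Call:
jog_arm(commands="-0.005 -0.001 0 0 0 0; -0.01 -0.001 0 0 0 0; -0.014 -0.002 0 0 0 0; -0.018 -0.003 0 0 0 0; -0.022 -0.003 0 0 0 0; -0.026 -0.004 0 0 0 0; -0.026 -0.004 0 0 0 0; -0.026 -0.004 0 0 0 0; -0.026 -0.004 0 0 0 0")

```text
time: 17.15
eef_pos: [0.5506, 0.0093, 0.1469]
tcp_rot: [-0.068, 0.964, 0.019, 0.255]
contact_force: [-0.9, -2.2, 6.9]
opening: 0.143
```

```bash
python3 - <<'E'
from h import *
from plant import get_state,vision
s=get_state();print(s["time"],s["qpos"].round(3),s["eef_pos"],s["contact_force"],s["opening"])
c=vision.read_camera("scene");cv2.imwrite("pics/s8.png",cv2.resize(c["frame"][150:375,140:440,::-1],(800,600)))
E
```

```text
17.15 [-0.257 -0.14   2.258  0.366  0.571 -2.232] [0.5505751  0.00931618 0.1468562 ] [-0.91781995 -2.20391647  6.92461967] 0.14310194626016962
```

View pics/s8.png

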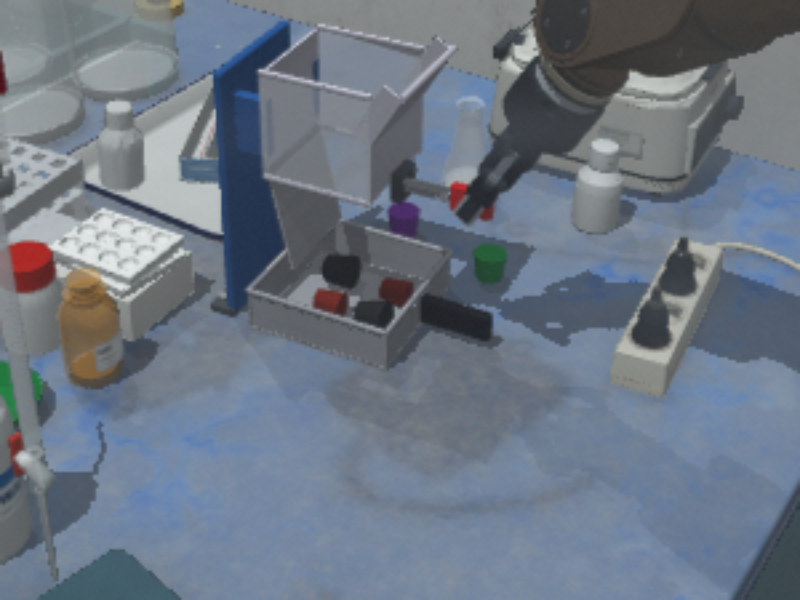

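The floor hangs open, and two black and two red stoppers lie in the tray (rows 265–315). I'll release and retreat.

Call:
jog_arm(commands="0 0 0 0 0 0; 0 0 0 0 0 0; 0 0 0 0 0 0; 0 0 0 0 0 0; -0.02 -0.003 0.034 0 0 0; -0.04 -0.006 0.07 0 0 0; -0.06 -0.008 0.104 0 0 0; -0.06 -0.008 0.104 0 0 0; -0.06 -0.008 0.104 0 0 0; -0.06 -0.008 0.104 0 0 0", gripper=45)

```text
time: 18.45
eef_pos: [0.49, 0.0019, 0.2479]
tcp_rot: [-0.067, 0.965, 0.02, 0.253]
contact_force: [-0.8, 0.6, 0.1]
opening: 0.45
```

```bash
python3 - <<'E'
from h import *
from plant import get_state,vision,cut_out
s=get_state();print(s["time"],s["eef_pos"],s["contact_force"],s["opening"])
for n in("top","scene"):
    c=vision.read_camera(n)
    W=cloud(c);I=c["frame"].astype(int);ok=c["z_map"]>0
    red=ok&(I[...,0]>90)&(I[...,1]<60)&(W[...,2]>.13)&(W[...,2]<.19)&(W[...,0]<.63)&(W[...,0]>.45)&(abs(W[...,1])<.1)
    p=W[red];print(n,"tab",p.min(0),p.max(0))
    for q in["conical","white_bottle","red_stopper_a_mid","black_stopper_a_mid"]:
        for d in cut_out(n,q)[:4]:
            w=W[d["pixels"]&ok]
            if len(w):print(q,round(d["conf"],2),np.median(w,0).round(3))
    if n=="scene":cv2.imwrite("pics/s9.png",cv2.resize(c["frame"][150:375,140:440,::-1],(800,600)))
E
```

```text
18.45 [0.48998705 0.00191249 0.24793813] [-0.78186621  0.5704274   0.06288315] 0.4499674767673092
top tab [0.52451591 0.00197222 0.16653345] [0.56625677 0.01379389 0.17997011]
conical 0.8 [ 0.68  -0.227  0.046]
white_bottle 0.96 [ 0.532 -0.246  0.067]
red_stopper_a_mid 0.49 [0.672 0.05  0.026]
black_stopper_a_mid 0.71 [0.566 0.012 0.167]
black_stopper_a_mid 0.63 [ 0.696 -0.002  0.03 ]
scene tab [0.52292981 0.00153273 0.14849368] [0.56517256 0.01849003 0.17642551]
conical 0.76 [ 0.681 -0.223  0.056]
white_bottle 0.77 [ 0.529 -0.241  0.051]
black_stopper_a_mid 0.56 [0.692 0.007 0.024]
```

View pics/s9.png

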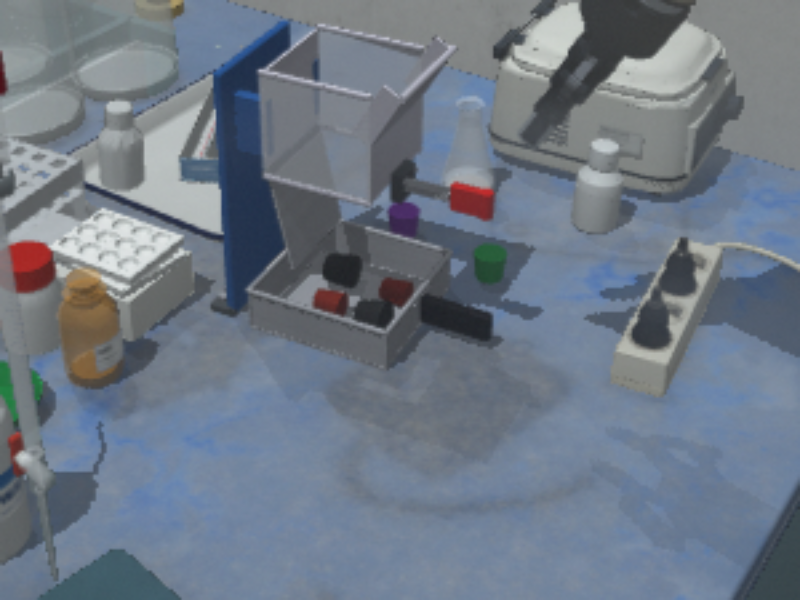

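All four stoppers lie still in the tray, the bolt is about 27 mm out, the floor hangs open and the arm is clear. Handing in.

```bash
python3 -c "
from plant import ctrl
print(ctrl.sign_off())"
```

```text
the job is handed in; nothing more can be done
None
```

The job is done and handed in at about 18.6 s. I slid the tray by its handle under the hopper and released it. Then I drew the bolt with a tilted grip on its tab and backed the arm away.

**Last checks**
- **Stoppers:** the last scene picture shows all four lying in the tray.
- **Tray:** it stands about 6 mm forward of the hopper's middle, worked out from the gripper position. A hand-picked corner check from the picture disagreed (17 mm forward and about 11 mm to the left). I put that down to at least one misjudged corner, and either figure is within the 40 mm allowed.
- **Bolt and floor:** the bolt is about 27 mm out and the floor hangs open.
- **Bystanders:** the flask and the white bottle are within a few millimetres of where they started, and the green and purple look-alikes were not touched.
- **Arm:** it is clear of everything, with about 1 N measured at the wrist.

**What went wrong or disagreed**
- **First grip:** on the first descent to the handle, joint 5 came to rest at its lower limit, reading 0.238 against 0.24. I reduced the tilt at once. It could count as passing the range, and sign-off gives no verdict.
- **Regrip:** I also let go once and turned the tool half a turn, so the wrist camera would not hit the bolt tab.
- **Stopper detection:** the network did not report all four stoppers at the end, and once took the bolt tab for a black one. The stopper check therefore rests on the picture.

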